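# Put the bread board away under the bread bin

## Task

Take the jam jar off the bread board and stand it upright on the round cork trivet. Then turn the board so that its plain end leads and slide it along the worktop into the slot under the bread bin, fully home, with only its handle sticking out. Leave the mug, the oil bottle and the fruit bowl where they are.

Things in the scene. Friction and masses are not known exactly. Their poses are not given: they have to be found in the camera images.
- bread_bin: Wooden roll-top bread bin, fixed; 220 deep (own x, front face at -110, facing -x), 320 wide (y), 201 high. Origin on the worktop under its centre. Low in the front is the board slot, its floor the bare worktop: 157 wide, centred on y = 0, 23 high, 150 deep to a solid stop at x = 40; the mouth flares to 169 over the first 10. Above z = 45 the front curves back.
- slot_mouth (a point): Middle of the slot's mouth, on the worktop in the plane of the bin's front face (bin x = -110, y = 0). Same axes as the bin: the board goes in along +x.
- bread_board: Loose flat wooden board, 16 thick, about 0.26 kg. Body 150 x 150, the corners of its plain +x end rounded to 20; a handle 36 wide, 16 thick runs from the middle of the opposite edge, x = -75 to -135. Origin: underside, centre of the 150 square; z up. Home: axes parallel to the bin's, origin at bin x = -35, y = 0, plain end at the stop, shoulders by the handle flush with the bin's front.
- jar: Closed jam jar, round, 60 diameter, 100 high, about 0.3 kg, amber glass with a paper label and steel cap. Origin at the centre of its underside, z up. It starts standing on the board (underside 16 above the worktop).
- trivet: Round cork trivet, fixed to the worktop, 110 diameter, 8 thick. Origin at the centre of its underside.
- mug: Bystander: loose white mug, 76 diameter, 90 high, handle at its +y reaching about 70 from its axis. Origin at the centre of its underside.
- oil_bottle: Bystander: loose green glass bottle, 60 diameter, 200 high. Origin at the centre of its underside.
- fruit_bowl: Bystander: loose white bowl with fruit, 160 diameter, about 90 high with the fruit. Origin at the centre of its underside.
There are look-alikes about, which are no part of the job. Leave any purple look-alike of the jar alone.

How it is judged:
By the outcome, as a careful person would: the job done as asked, in the order asked, and still so for the second after the job is handed in, with the robot touching nothing.
It also fails if it takes over 72 s, if anything falls off the work surface, if the arm or the gripper's body presses on something with over 40 N, if the wrist force passes 120 N, or if a joint passes its speed limit or range.

## Robot

A 6-joint arm with a two-finger parallel gripper is mounted at the origin on the work surface. World frame = base frame: x ahead of the robot, y to its left, z up, the work surface at z = 0. Lengths are in mm, angles in rad, forces in N, time in s.
With the tool pointing down it reaches from about 300 to 875 mm from the base axis. Payload 6.4 kg.
Tool frame: the origin (TCP) lies where the fingers leave the gripper's body, on its centre line; the fingertips stand 64 mm ahead of it and the grasp point (between the pads) lies 45 mm ahead of it; z points along the fingers, y is the line along which they close (so a half turn about z gives the same grasp; the last joint's range is limited). The gripper opens to 88 mm and grips with 3 to 60 N. Pads are 18 mm wide; open, the fingers measure 123 mm over their backs; the gripper's body (75 mm by 187 mm) begins 45 mm behind the grasp point.
Start: joints at [1.025, 0.181, 1.607, -0, 1.354, -0.206], TCP at [191.636, 542.141, 302.714] pointing down, gripper open.
Joint ranges: [-2.99, 2.99], [-0.89, 2.07], [0.3, 2.58], [-1.14, 4.28], [0, 2.63], [-3.12, 3.12]. Speed limits (rad/s): [2.57, 2.57, 3.01, 3.14, 3.14, 3.14].

## Interface

Orientations are given as [roll, pitch, yaw] about the fixed x, y, z axes, in that order (R = Rz(yaw) Ry(pitch) Rx(roll)).
In Python, from workcell import ctrl, imaging gives the robot as it stands. Calls block until the motion is done:
- ctrl.reach(position, orientation): joint-space move of the TCP to a pose.
- ctrl.move_l(position, ori=None, feed=150, guard=None): straight line of the TCP; ori=None keeps the orientation; feed is the mean speed in mm/s. With guard (N) it stops when the force on the tool has changed by that much, and returns True; else False.
- ctrl.set_joints(angles): joint-space move.
- ctrl.gripper_open() and ctrl.gripper_close(newtons=None): open the fingers fully, or close them until they stop; newtons is the grip in N (None keeps the last).
- ctrl.dwell(seconds).
- ctrl.solve_ik(position, orientation): joint angles nearest the present ones, or None.
- imaging.read_camera(name): name is "side" or "top"; returns a dict with "frame" (400x640x3 uint8, blue, green, red), "depth" (400x640 float32, mm along the optical axis (not along the pixel's ray), 0 where there is no reading), "K" (3x3 intrinsics, pixels), "extrinsics" (4x4, takes a point from world to camera coordinates). Camera axes: x right, y down, z forward; pixel columns grow to the right and rows downward; lengths in mm; the calibration is good to about 2 mm. A picture is of the moment at which its call begins.
A pose or a line that the arm cannot do raises ctrl.Unreachable and nothing moves.
- ctrl.job_done(): hands the job in; it is judged then, once.
Readings, each from a call of its own:
- ctrl.get_clock(): time.
- ctrl.get_joint_positions(): joint angles.
- ctrl.get_qd(): joint speeds.
- ctrl.get_joint_torque(): joint torques, N m.
- ctrl.get_tool_pos(): TCP position.
- ctrl.get_tool_rot(): TCP orientation.
- ctrl.get_wrist_force(): force on the tool from outside, world axes, zero at the start.
- ctrl.get_wrist_torque(): the same for the moment, N m.
- ctrl.get_grip_width(): finger opening in mm.
- ctrl.get_finger_force(): force on a finger pad.
Only numpy, scipy, OpenCV 4.12 (cv2) and the standard library are available. Lean on these libraries where they do the work, as an engineer would, in place of code of your own. Each camera call takes 0.05 s, during which the arm holds its last target. There are 200 camera calls.

## Working session

There is one attempt and no reset: what is moved stays moved. The work goes in short steps, each a Python script; the robot and the scene stay as the last script left them, time stands still between calls to the robot, and variables do not carry over. Pictures are saved under pics/ and viewed, at most 10 in all, crops included, and the job is handed in when it is done.

```bash
ls; mkdir -p pics; python3 - <<'E'
from workcell import ctrl, imaging
import cv2,numpy as np
for n in("top","side"):
    r=imaging.read_camera(n); cv2.imwrite(f"pics/{n}0.png",r["frame"]); np.savez(f"{n}0.npz",**r)
    print(n,r["K"].tolist(),np.round(r["extrinsics"],3).tolist())
print(ctrl.get_clock(),ctrl.get_tool_rot())
E
```

```text
pics
top [[478.1950489758277, 0.0, 321.59597861447486], [0.0, 478.1950489758277, 193.70654555847148], [0.0, 0.0, 1.0]] [[0.009, -1.0, 0.01, 34.212], [-0.991, -0.01, -0.136, 559.223], [0.137, -0.009, -0.991, 999.269], [0.0, 0.0, 0.0, 1.0]]
side [[380.0379214495852, 0.0, 324.55054668017874], [0.0, 380.0379214495852, 198.25724860555835], [0.0, 0.0, 1.0]] [[-0.833, -0.554, -0.008, 512.52], [-0.412, 0.629, -0.659, 236.425], [0.37, -0.546, -0.752, 714.805], [0.0, 0.0, 0.0, 1.0]]
0.1 [-3.14012558e+00 -2.58375672e-04  2.80183485e+00]
```

View pics/top0.png

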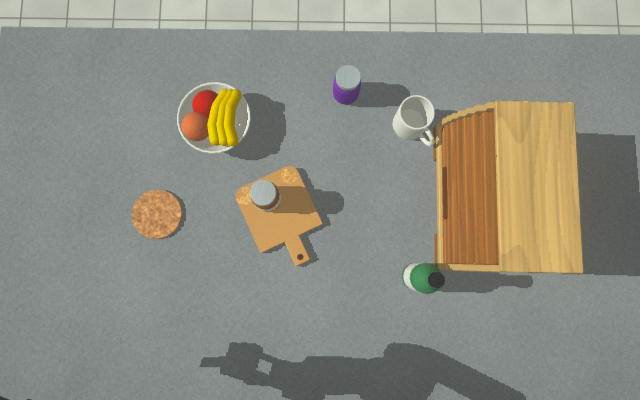

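View pics/side0.png

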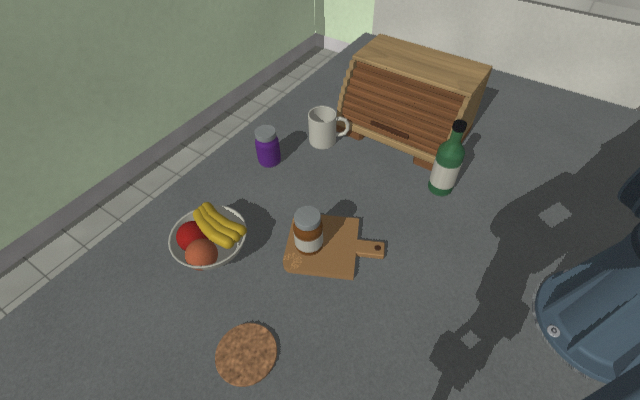

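Top view: the amber jar stands on the board at about (264,194), and the purple look-alike is separate at (347,85). The trivet is at (157,214), the mug at (414,118) with its handle at (430,138), and the bottle base is near (415,277). The bin faces image left, with its slot mouth near column 437. The board's handle points down-right to (300,258). The side view agrees: jar (308,232), purple jar (267,147).

```bash
cat > h.py <<'E'
import cv2,numpy as np
from workcell import ctrl, imaging
def world(r):
    K,E,d=r["K"],r["extrinsics"],r["depth"].astype(float)
    v,u=np.mgrid[:400,:640]
    c=np.stack([(u-K[0,2])/K[0,0]*d,(v-K[1,2])/K[1,1]*d,d],-1)
    w=(c-E[:3,3])@E[:3,:3]; w[d<=0]=np.nan
    return w
def ray(r,uv,z):
    K,E=r["K"],r["extrinsics"]; R=E[:3,:3]; uv=np.atleast_2d(uv).astype(float)
    D=np.c_[(uv[:,0]-K[0,2])/K[0,0],(uv[:,1]-K[1,2])/K[1,1],np.ones(len(uv))]@R
    C=-R.T@E[:3,3]; return C+D*((z-C[2])/D[:,2])[:,None]
def proj(r,P):
    c=np.atleast_2d(P)@r["extrinsics"][:3,:3].T+r["extrinsics"][:3,3]; p=c@r["K"].T; return p[:,:2]/p[:,2:]
def box(P): return cv2.minAreaRect(P[:,:2].astype(np.float32))
E
python3 - <<'E'
from h import *
np.set_printoptions(suppress=True,precision=1)
T=dict(np.load("top0.npz"));S=dict(np.load("side0.npz"))
for n,r in(("top",T),("side",S)):
    w=world(r);hsv=cv2.cvtColor(r["frame"],cv2.COLOR_BGR2HSV);H,s,V=cv2.split(hsv);z=w[...,2]
    print(n,"table z",np.nanmedian(z[(s<60)&(np.abs(z)<15)]))
    g=(H>5)&(H<25)&(s>80)
    top=w[g&(z>190)&(z<212)]; top=top[np.isfinite(top[:,0])]
    b=box(top);print("bin top",b,cv2.boxPoints(b).tolist(),np.median(top[:,2]))
    def comp(m,name,roi=None):
        nn,l,st,c=cv2.connectedComponentsWithStats(m.astype(np.uint8))
        for i in range(1,nn):
            if st[i,4]>150:
                P=w[l==i]; bb=box(P); print(name,st[i],"c",bb[0],"size",bb[1],bb[2],"z",np.percentile(P[:,2],[5,50,95]),"circ",cv2.minEnclosingCircle(P[:,:2].astype(np.float32)))
    comp(g&(z>11)&(z<21),"board"); comp(g&(z>4)&(z<12),"trivet")
    comp((z>106)&(z<124)&(s<90),"jarcap"); comp((z>80)&(z<97)&(s<60),"mug/bowl/purple")
    comp((z>20)&(z<196)&(H>40)&(H<90)&(s>80),"bottle");comp((z>90)&(z<106)&(s<60),"cap pur")
    if n=="side":
        front=w[g&(z>24)&(z<44)];front=front[np.isfinite(front[:,0])]
        print("front strip",len(front),box(front))
E
```

```text
top table z -0.4118646634654629
bin top ((558.0020141601562, -353.518310546875), (162.0587158203125, 319.0787658691406), 89.50939178466797) [[397.774658203125, -433.1786193847656], [716.8416748046875, -435.9107971191406], [718.2293701171875, -273.8580017089844], [399.162353515625, -271.1258239746094]] 200.5572259270169
board [ 235  166   88  100 4161] c (504.92315673828125, 124.77806091308594) size (210.00088500976562, 149.9489288330078) 25.991987228393555 z [12.4 15.6 18.7] circ ((512.201416015625, 128.57095336914062), 113.78791809082031)
trivet [ 132  190   50   49 1822] c (514.6893920898438, 404.5633850097656) size (107.23374938964844, 108.4407958984375) 2.540003538131714 z [ 4.9  7.6 10.7] circ ((515.7113647460938, 405.143798828125), 55.50593566894531)
jarcap [250 179  26  27 549] c (550.8897094726562, 158.74070739746094) size (52.521705627441406, 50.33937454223633) 0.33396419882774353 z [112.5 115.5 118.2] circ ((550.6309204101562, 158.98875427246094), 26.727645874023438)
mug/bowl/purple [398  95  37  36 288] c (728.6077270507812, -158.49400329589844) size (75.18341064453125, 75
[... 3447 characters left out ...]
88281, 19.468929290771484) 89.85855865478516 z [ 90.7  97.8 105.4] circ ((1920.217529296875, -102.31172180175781), 169.2375946044922)
cap pur [455   0 185  43 899] c (387.27081298828125, -1049.5184326171875) size (19.75164222717285, 628.1988525390625) 89.85366821289062 z [ 90.6  97.8 105.3] circ ((387.2764587402344, -1047.311767578125), 314.1054992675781)
cap pur [255 125  21  17 289] c (799.1734619140625, -10.910564422607422) size (50.40544891357422, 53.65525436401367) 35.575191497802734 z [ 92.4 100.4 102.2] circ ((800.2479858398438, -11.540842056274414), 28.062843322753906)
front strip 633 ((609.3001098632812, -58.542877197265625), (806.8532104492188, 284.1698913574219), 75.8475570678711)
```

```bash
python3 - <<'E'
import cv2
a=cv2.imread("pics/side0.png")[60:210,300:500];b=cv2.imread("pics/top0.png")[90:290,385:585]
cv2.imwrite("pics/crop1.png",cv2.hconcat([cv2.resize(a,(400,300),interpolation=2),cv2.resize(b,(300,300),interpolation=2)]))
E
```

```text
(no output)
```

View pics/crop1.png

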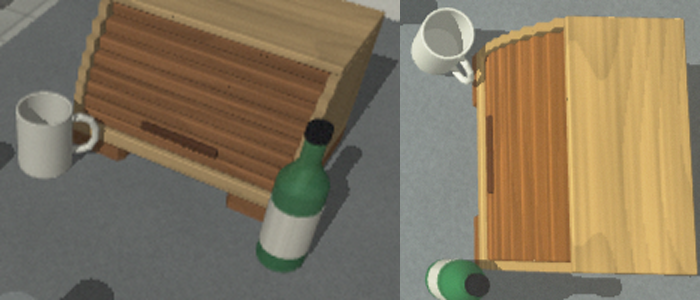

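The crop shows the slot gap between two brown feet. The mug's handle is at the left foot and the bottle is off to the right, and the slot approach is clear between them.

There are two jar candidates in the top view. (264,194) is amber, labelled and on the board, so it fits. (347,85) is purple and off the board, so it stays.

I'll confirm this in a crop and check the bin prediction at the same time.

```bash
python3 - <<'E'
from h import *
T=dict(np.load("top0.npz"));S=dict(np.load("side0.npz"))
th=-1.577;c=np.array([557.6,-323.2]);ex=np.array([np.cos(th),np.sin(th)]);ey=np.array([-ex[1],ex[0]])
out=[]
for r,(u0,v0) in((T,(385,110)),(S,(300,60))):
    f=cv2.resize(r["frame"][v0:v0+160,u0:u0+160],(400,400),interpolation=cv2.INTER_CUBIC)
    for bx,by,z in((-110,84.5,0),(-110,-84.5,0),(-110,84.5,23),(-110,-84.5,23),(-110,160,0),(-110,-160,0)):
        p=proj(r,[*(c+bx*ex+by*ey),z])[0]; cv2.circle(f,tuple(np.round((p-[u0,v0]+.5)*2.5).astype(int).tolist()),2,(255,0,255),-1)
    out.append(f)
cv2.imwrite("pics/mouth.png",cv2.hconcat(out))
j=cv2.resize(S["frame"][110:290,230:390],(480,540),interpolation=cv2.INTER_CUBIC);cv2.imwrite("pics/jar.png",j)
b=np.array([531.4,138.6])
for nm,p,o in(("jar",(550,160,128),2.8),("triv",(514,405,121),2.8),("h0",(b[0]-122*np.cos(.45),b[1]-122*np.sin(.45),67),.45+np.pi),("hm",(557,182,67),th+np.pi),("hf",(557.6,-166,67),th+np.pi)):
    q=ctrl.solve_ik(list(p),[np.pi,0,o]);print(nm,None if q is None else np.round(q,2))
E
```

```text
jar [ 0.08  0.39  1.73  0.    1.02 -1.15]
triv [ 0.49  0.55  1.51  0.    1.08 -0.74]
h0 [-0.08  0.25  2.1   0.    0.79 -2.1 ]
hm [ 0.11  0.52  1.7  -0.    0.92  0.12]
hf [-0.49  0.51  1.72  0.    0.92 -0.49]
```

View pics/mouth.png

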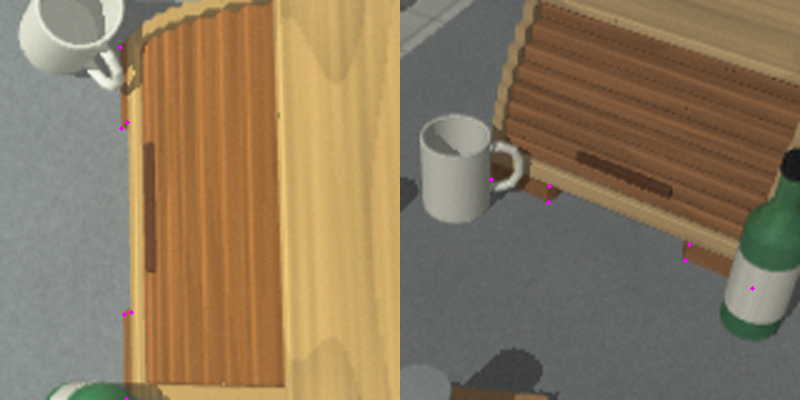

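View pics/jar.png

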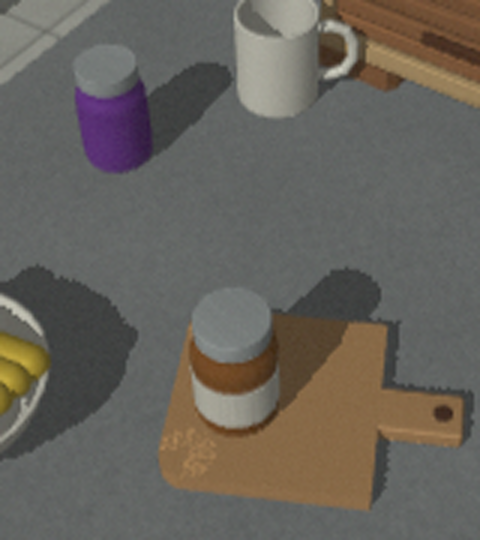

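The crop confirms it: the amber, labelled jar is on the board and the purple one stands apart. The predicted mouth points land on the feet edges within about 2 mm. Next I pick the jar.

```bash
python3 - <<'E'
from h import *
o=[np.pi,0,2.8]
ctrl.reach([550,160,230],o)
print(ctrl.move_l([550,160,128],feed=150,guard=10))
ctrl.gripper_close(25); print("w",ctrl.get_grip_width(),ctrl.get_finger_force())
ctrl.move_l([550,160,180],feed=120)
ctrl.move_l([514.3,405.3,180],feed=180)
print(ctrl.move_l([514.3,405.3,119],feed=40,guard=3),ctrl.get_tool_pos(),ctrl.get_wrist_force())
ctrl.gripper_open()
ctrl.move_l([514.3,405.3,240],feed=200)
print(ctrl.get_clock())
ctrl.reach([430,200,200],[np.pi,0,.45+np.pi])
for n in("top","side"):
    r=imaging.read_camera(n); np.savez(f"{n}1.npz",**r); cv2.imwrite(f"pics/{n}1.png",r["frame"])
    w=world(r);H,s,V=cv2.split(cv2.cvtColor(r["frame"],cv2.COLOR_BGR2HSV));z=w[...,2]
    m=(H>5)&(H<25)&(s>80)&(z>11)&(z<21)
    nn,l,st,c=cv2.connectedComponentsWithStats(m.astype(np.uint8));i=1+st[1:,4].argmax()
    print(n,"board",st[i],box(w[l==i]))
    k=(z>100)&(z<113)&(np.hypot(w[...,0]-514,w[...,1]-405)<60);print("jar cap",k.sum(),box(w[k]) if k.any() else 0)
print(ctrl.get_clock())
E
```

```text
False
w 59.09999271545948 25.000062185281422
True [514.16317837 405.24192311 120.53196307] [ 0.0268588  -1.79121893  6.0410252 ]
8.2333
top board [ 235  166   88  100 3972] ((504.9085388183594, 124.94221496582031), (209.94009399414062, 150.09051513671875), 25.804838180541992)
jar cap 558 ((514.4420166015625, 403.03082275390625), (51.70061111450195, 51.54290008544922), 43.70514678955078)
side board [ 283  213   53   61 2373] ((555.0450439453125, 150.9843292236328), (95.85487365722656, 153.6405029296875), 25.929153442382812)
jar cap 917 ((512.978515625, 405.3285217285156), (52.11445617675781, 52.62031555175781), 37.77323913574219)
9.35
```

View pics/top1.png

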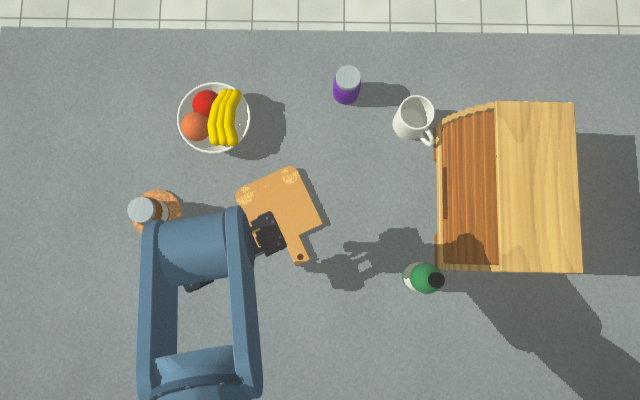

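The jar stands upright on the trivet at (145,210) and the board hasn't moved. Next I grip its handle near (300,258), turn the board in the open, then check it.

```bash
cat >> h.py <<'E'
TH=-1.577; C=np.array([557.6,-323.2]); G=120.
def tcp(o,b,z=66.5): return [o[0]-G*np.cos(b),o[1]-G*np.sin(b),z],[np.pi,0,b+np.pi]
def on_axis(bx): return C+bx*np.array([np.cos(TH),np.sin(TH)])
def board():
    for n in("top","side"):
        r=imaging.read_camera(n); cv2.imwrite(f"pics/{n}_{ctrl.get_clock():.1f}.png",r["frame"]); np.savez(n+"_last.npz",**r)
        w=world(r);H,s,V=cv2.split(cv2.cvtColor(r["frame"],cv2.COLOR_BGR2HSV));z=w[...,2]
        m=(H>5)&(H<25)&(s>80)&(z>11)&(z<21)
        nn,l,st,c=cv2.connectedComponentsWithStats(m.astype(np.uint8));i=1+st[1:,4].argmax()
        b=box(w[l==i]); print(n,"board",st[i],b,np.round(cv2.boxPoints(b),1).tolist())
E
python3 - <<'E'
from h import *
o0=np.array([531.4,138.6]);b0=.452
p,r=tcp(o0,b0); ctrl.reach([p[0],p[1],150],r)
print(ctrl.move_l(p,feed=100,guard=8),ctrl.get_tool_pos(),ctrl.get_wrist_force())
ctrl.gripper_close(40); print(ctrl.get_grip_width(),ctrl.get_finger_force())
o1=on_axis(-383)
for t in np.linspace(0,1,9)[1:]:
    p,r=tcp(o0+t*(o1-o0),b0+t*(TH-b0)); ctrl.move_l(p,r,feed=90)
print(ctrl.get_grip_width(),ctrl.get_wrist_force(),o1,ctrl.get_clock())
board()
E
```

```text
False [423.95162794  86.34989923  66.98066844] [-0.19763465  0.26243512 -0.54703822]
35.36113519933618 40.00056982040405
35.70610583844411 [ 3.1729815  -1.05933124  1.38559478] [559.9759916   59.79263004] 15.3083
top board [ 277  161   70   68 4466] ((561.2245483398438, 61.545753479003906), (150.49464416503906, 153.3727264404297), 0.18236824870109558) [[485.70001220703125, 138.0], [486.20001220703125, -15.399999618530273], [636.7000122070312, -14.899999618530273], [636.2000122070312, 138.5]]
side board [ 316  183   56   68 1913] ((559.3115234375, 59.53725814819336), (149.3135528564453, 153.49728393554688), 0.20786713063716888) [[484.3999938964844, 136.0], [484.8999938964844, -17.5], [634.2000122070312, -16.899999618530273], [633.7000122070312, 136.60000610351562]]
```

The board is turned and within about 0.5 mm of the slot axis, but about 0.5° off in yaw. I'll correct the yaw and slide it in under guard.

```bash
python3 - <<'E'
from h import *
b=TH-.007
def go(bx,feed,guard=None):
    p,_=tcp(on_axis(bx),TH); return ctrl.move_l(p,[np.pi,0,b+np.pi],feed=feed,guard=guard)
go(-370,30); go(-200,120)
print(ctrl.get_wrist_force(),ctrl.get_clock())
print(go(-165,30,15),ctrl.get_tool_pos(),ctrl.get_wrist_force())
board()
E
ls pics
```

```text
[-0.60162872 -1.97710902  5.0414473 ] 17.5583
False [559.42280445 -37.13321913  66.50840996] [0.41134152 3.9987273  5.38807851]
top board [ 409  163   28   68 1559] ((558.689208984375, -186.4020538330078), (60.65049362182617, 149.8668212890625), 87.49884796142578) [[482.5, -213.39999389648438], [632.2000122070312, -220.0], [634.9000244140625, -159.39999389648438], [485.20001220703125, -152.8000030517578]]
side board [375 142  37  48 674] ((533.8573608398438, -150.68167114257812), (143.3658905029297, 102.56413269042969), 89.36341094970703) [[481.79998779296875, -221.8000030517578], [584.2999877929688, -222.89999389648438], [585.9000244140625, -79.5999984741211], [483.3999938964844, -78.4000015258789]]
crop1.png
jar.png
mouth.png
side0.png
side1.png
side_15.4.png
side_19.0.png
top0.png
top1.png
top_15.4.png
top_18.9.png
```

It has entered past the flare with no resistance. I'll push it home.

```bash
python3 - <<'E'
from h import *
b=TH-.004
def go(bx,feed,guard=None):
    p,_=tcp(on_axis(bx),TH); return ctrl.move_l(p,[np.pi,0,b+np.pi],feed=feed,guard=guard)
for bx,f,g in((-100,60,18),(-45,60,18),(-28,15,15)):
    h=go(bx,f,g); print(bx,h,ctrl.get_tool_pos(),ctrl.get_wrist_force(),ctrl.get_wrist_torque(),ctrl.get_clock())
    if h: break
board()
E
```

```text
-100 False [ 559.03411042 -102.33455301   66.50771111] [-0.31980775  2.21429175  5.46298798] [ 0.43307322 -0.00328868 -0.00367083] 20.2083
-45 False [ 558.78011106 -157.39153177   66.54639848] [0.10653317 3.60341878 5.14145347] [ 0.39940703 -0.02037236  0.02772489] 21.275
-28 True [ 558.74638318 -167.27259056   66.52133349] [1.07929571 1.43864399 3.81516731] [ 0.04279497 -0.06578095  0.11700918] 22.075
top board [163 211   7  14  16] ((505.099609375, 377.6908874511719), (3.9098424911499023, 30.75042724609375), 71.13677978515625) [[489.8999938964844, 380.79998779296875], [519.0, 370.8999938964844], [520.2999877929688, 374.6000061035156], [491.20001220703125, 384.5]]
side board [370 144  14  20 160] ((566.4020385742188, -182.0965118408203), (32.80592727661133, 73.15731811523438), 15.931859016418457) [[540.5999755859375, -151.39999389648438], [560.7000122070312, -221.8000030517578], [592.2000122070312, -212.8000030517578], [572.0999755859375, -142.39999389648438]]
```

It met the stop at bin x ≈ −36, against −35 expected. I'll release, back up and check.

```bash
python3 - <<'E'
from h import *
ctrl.gripper_open()
p=ctrl.get_tool_pos(); ctrl.move_l([p[0],p[1]+8,p[2]],feed=40); ctrl.move_l([p[0],p[1]+8,250],feed=150)
ctrl.reach([450,150,300],[np.pi,0,TH+np.pi])
board()
T=dict(np.load("top_last.npz"));S=dict(np.load("side_last.npz"))
a=cv2.resize(T["frame"][100:300,385:525],(350,500),interpolation=2);b=cv2.resize(S["frame"][80:240,290:430],(438,500),interpolation=2)
cv2.imwrite("pics/final.png",cv2.hconcat([a,b]));print(ctrl.get_clock())
E
```

```text
top board [408 163  29  67 537] ((561.0643310546875, -184.2232208251953), (63.046504974365234, 148.2938995361328), 88.72021484375) [[486.20001220703125, -214.10000610351562], [634.5, -217.39999389648438], [635.9000244140625, -154.39999389648438], [487.6000061035156, -151.10000610351562]]
side board [234 351  30  18  50] ((494.10418701171875, 416.4788513183594), (51.481685638427734, 15.390948295593262), 59.65891647338867) [[474.5, 398.20001220703125], [487.70001220703125, 390.3999938964844], [513.7000122070312, 434.79998779296875], [500.5, 442.6000061035156]]
26.15
```

View pics/final.png

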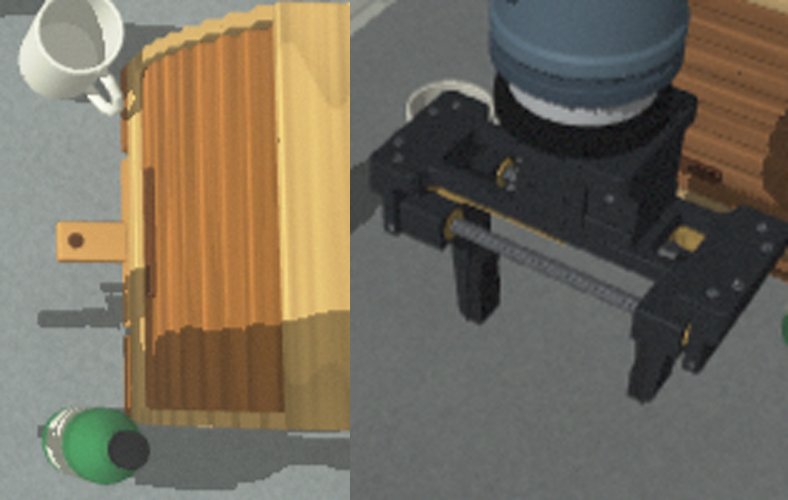

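The handle alone sticks out, with its end at about column 60 of the crop. The shoulder is about level with the feet, and the mug and bottle haven't moved. To be sure it's home, I'll give the handle end a firm confirming push with closed fingers.

```bash
python3 - <<'E'
from h import *
o=[np.pi,0,TH+np.pi]
ctrl.gripper_close(10)
ctrl.reach([558.7,-120,200],o); ctrl.move_l([558.7,-120,68],feed=150)
print(ctrl.move_l([558.7,-152,68],feed=20,guard=6),ctrl.get_tool_pos())
p=ctrl.get_tool_pos()
print(ctrl.move_l([558.7,p[1]-8,68],feed=15,guard=25),ctrl.get_tool_pos(),ctrl.get_wrist_force())
ctrl.move_l([558.7,-110,68],feed=60);ctrl.move_l([558.7,-110,250],feed=200)
ctrl.reach([330,150,380],o)
board();print(ctrl.get_clock())
T=dict(np.load("top_last.npz"));S=dict(np.load("side_last.npz"))
w=world(T);m=(w[...,2]>11)&(w[...,2]<21)&(abs(w[...,0]-558)<10)&(w[...,1]<-100)&(w[...,1]>-205);print("handle end",w[m][:,1].max())
cv2.imwrite("pics/final2.png",cv2.resize(cv2.vconcat([T["frame"][50:300],S["frame"]]),(590,600),interpolation=cv2.INTER_AREA))
E
```

```text
True [ 558.44626885 -141.26000039   67.60965785]
True [ 558.0056326  -141.76840435   67.05843127] [0.97205683 1.44524164 0.52999125]
top board [408 163  29  67 537] ((560.2999267578125, -183.96926879882812), (63.67141342163086, 147.2793731689453), 88.73658752441406) [[486.0, -214.1999969482422], [633.2000122070312, -217.39999389648438], [634.5999755859375, -153.8000030517578], [487.3999938964844, -150.5]]
side board [348 130  66  35 451] ((581.1561889648438, -187.47647094726562), (76.38063049316406, 195.06382751464844), 89.59381103515625) [[483.3999938964844, -225.0], [678.4000244140625, -226.39999389648438], [679.0, -150.0], [483.8999938964844, -148.60000610351562]]
34.3417
handle end -152.1333394550758
```

View pics/final2.png

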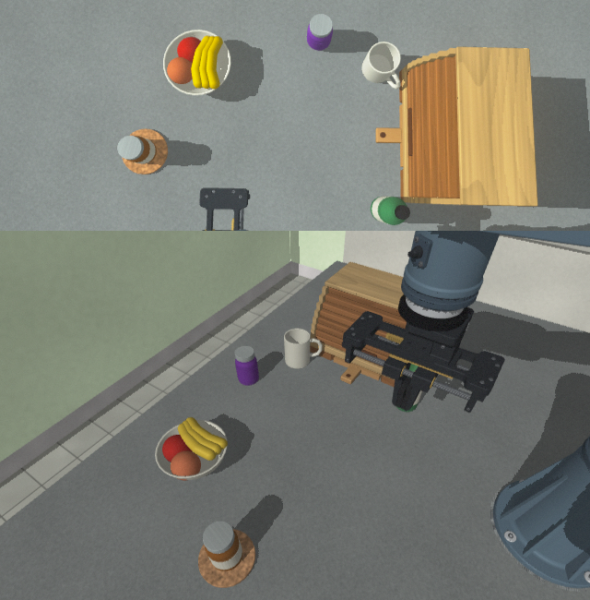

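The push met a rigid stop, moving only about 0.5 mm under 25 N, and the handle end didn't shift. The picture shows the jar upright on the trivet, only the board's handle protruding, and the mug, bottle and bowl where they started. I'm handing in.

```bash
python3 -c "
from workcell import ctrl
print(ctrl.job_done())"
```

```text
the job is handed in; nothing more can be done
None
```

The jar stands upright on the trivet, the board is home in the slot against the stop with only its handle out, the bystanders are where they were, and the job was handed in at about 34 s.

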